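Close and clamp the portable incubator

ROBOT

A 7-joint arm with a two-finger parallel gripper is mounted at the origin on the work surface. World frame = base frame: x ahead of the robot, y to its left, z up, the work surface at z = 0. Lengths are in m, angles in rad, forces in N, time in s.
With the tool pointing down it reaches from about 0.4 to 0.925 m from the base axis. Payload 4.1 kg.
Tool frame: the origin (TCP) lies at the very end of the fingers, on their centre line; the grasp point (between the pads) lies 19 mm behind it (ctrl.grip_point_offset is the distance from the TCP to the grasp point, in m); z points along the fingers, y is the line along which they close (so a half turn about z gives the same grasp; the last joint's range is limited). The gripper opens to 85 mm and grips with 20 to 120 N. Pads are 22 mm wide; open, the fingers measure 114 mm over their backs; the gripper's body (76 mm by 85 mm) begins 54 mm behind the grasp point. The pads swing forward as they close: fully open they stand 13 mm farther back than shut.
Start: joints at [1.019, 0.398, 0.045, 1.537, -0.019, 1.207, -0.051], TCP at [0.284, -0.585, 0.231] pointing down, gripper open.
Joint ranges: [-2.82, 2.82], [-0.49, 2.23], [-1.37, 1.46], [0, 2.46], [-1.36, 4.5], [0.23, 2], [-2.94, 2.94]. Speed limits (rad/s): [2.57, 2.57, 3.14, 3.14, 3.14, 3.14, 3.14].

INTERFACE

Orientations are given as a unit quaternion [w, x, y, z].
In Python, from workcell import ctrl, optics, sensors gives the robot as it stands (ctrl), with the cameras (optics) and the readings (sensors).
- The arm moves only by the shell command python3 shift.py [OPENING] [FORCE], which reads ROWS from standard input. ROWS is a JSON list of rows, 1 to 5 of them, each an object with the fields xyz (a list: dx, dy, dz in shares of the most that a row can go, 1 being 50 mm), rot (a list: a rotation vector rx, ry, rz in a scale on which 1.0 is 2 pi rad); a field left out counts as zero; each row shifts and turns the commanded pose from where the row before left it, along the tool's axes as they then stand; what a row does not reach is not made up. A row lasts 1/10 s, in which the tool goes at most 0.05 m and 0.15 rad, less where a joint would pass 70% of its speed; a pose out of reach is approached as far as the arm can. OPENING is the finger opening in m, set as the command begins (- or left out keeps the last). The fingers move at their own pace and stop on an object; FORCE is the grip in N (left out, the last holds). Time passes only in rows, so rows that do not move let the fingers close. It prints the time, the measured TCP pose, the force, the opening and the grip force at its end. No shift or turn number may pass 1 either way. Input that does not fit is refused with a message, and nothing moves.
- sensors.observe(): the state, without advancing time (a new reading comes with each control period).
- optics.snapshot(name): name is "scene" or "side" or "wrist"; returns a dict with "pixels" (480x640x3 uint8, red, green, blue), "fx", "fy", "cx", "cy" (pixels), "camera_from_world" (4x4, takes a point from world to camera coordinates). Camera axes: x right, y down, z forward; pixel columns grow to the right and rows downward; lengths in m; the calibration is good to about 2 mm. A picture is of the moment at which its call begins. There is no depth.
- ctrl.finish_job(): hands the job in; it is judged then, once.
The state is a dict: "time": time; "q": joint angles; "joint_vel": joint speeds; "tau": joint torques, N m; "position": TCP position; "eef_rot": TCP orientation; "contact_force": force on the tool from outside, world axes, zero at the start; "torque": the same for the moment, N m; "finger_gap": finger opening in m; "grasp_force": force on a finger pad.
Only numpy, scipy, OpenCV 4.12 (cv2) and the standard library are available. Lean on these libraries where they do the work, as an engineer would, in place of code of your own. Each camera call takes 0.05 s, during which the arm holds its last target. There are 200 camera calls.

TASK

Close up the small steel incubator on the bench: push its leaning door fully shut, hook the wire bail of the toggle latch down over the keeper on top of the door, then push the latch lever back past centre until it lies flat and the latch is clamped tight. Leave the other things around it standing where they are.

Things in the scene. Friction and masses are not known exactly. Their poses are not given: they have to be found in the camera images.
- incubator: small stainless bench incubator, fixed: 200 mm deep (x), 250 wide (y), flat top 190 mm over the bench. Origin at bench level under the cabinet's centre; x from its front to its back, y to its left, z up; yaw within 0.35 rad. Cabinet front plane at x = -100 mm; the shut door stands before it, x = -130 to -100, top at 190 mm. The latch is in the middle (y = 0) of the top's front part
- door (a joint): drop door's angle (rad): 0 shut, positive leaning out to the incubator's -x; starts 0.2 to 0.35, limit 0.9. Door 240 wide, 156 high, 30 mm thick with a window, hinged along its outer face's bottom edge: the line x = -130, z = 34 mm of the incubator. Stiff hinge: it stays where left, about 5 N near its top moves it
- lever (a joint): latch lever's angle (rad): 0 flat on the top pointing to the incubator's back (clamped, on its stop); grows as its tip swings up and forward; pi/2 upright; stop 1.9; starts 1.55 to 1.75. Dark steel strip 34 mm wide, 90 mm from pin to tip. Stays where left. With the bail hooked it takes about 3 N near its tip, most at 0.4 to 0.7 rad; past centre (near 0.25 rad) it is pulled down to 0 and held
- lever_pin (a point): axis on which the lever turns: a pin along the incubator's y, fixed on it at x = -63, y = 0, z = 202 mm; axes as the incubator's. The lever's smooth outer face is 7 mm off this axis: on top when flat, facing the door when upright
- lever_tip (a point): upturned end of the latch lever, 85 mm from its pin, on its outer face
- bail (a joint): angle of the wire bail relative to the lever (rad): 0 when clamped; grows as its cross-bar is lifted. Its pin is along y in the lever, 16 mm from the lever pin towards the tip (2 mm to the underside). The bail's slope above level is this minus the lever's angle minus 0.06. It starts folded up by the lever at slope 1.05 to 1.3, held by friction; swung out below slope 0.9 it drops by its weight
- bail_bar (a point): middle of the bail's cross-bar. The bail is a U of 6 mm round dark wire, 60 mm wide outside, cross-bar along the incubator's y, 66 mm from bail pin to cross-bar; its legs run in spring sleeves and give 2 mm under load
- keeper_seat (a point): where the cross-bar's middle lies when hooked; x to the back, z up (door shut). The keeper is fixed on the door's top edge: a 3 mm plate and a lip 34 mm wide, edge 15 mm over the door's top, leaning 20 degrees to the front. The seat is on the plate in front of the lip, 6 mm over the door's top, mid-thickness. The bar swung down about its pin clears the lip if the lever is above 1.4 rad
- reagent: amber reagent bottle, 64 mm across x 150 mm, beside the incubator; bystander; origin under its middle
- wash_bottle: white wash bottle, 70 mm across x 185 mm with a bent spout, beside the incubator; bystander; origin under its middle
- dishes: two stacked dishes, 61 mm across x 33 mm, on the incubator's top near a back corner; bystander; origin under its middle
- card: folded blank card tent 110 mm wide x 62 mm high, in front of the incubator to one side; bystander; origin under its middle
- phone: black phone 150 x 73 x 9 mm lying on the bench, right; bystander; origin under its middle
- beaker: clear beaker 68 mm across x 90 mm, beside the incubator; bystander; origin under its middle
- booklets: stack of booklets 210 x 148 x 22 mm on the bench, left; bystander; origin under its middle
- bail_loop (a joint): stretch of the sprung bail along its legs (m): 0 unloaded, about 0.0015 when clamped tight (24 N per mm)

How it is judged:
By the outcome, as a careful person would: the job done as asked, in the order asked, and still so for the second after the job is handed in, with the robot touching nothing.
It also fails if it takes over 54 s, if anything falls off the work surface, if the arm or the gripper's body presses on something with over 40 N, if the wrist force passes 120 N, or if a joint passes its speed limit or range.

## Working session

There is one attempt and no reset: what is moved stays moved. The work goes in short steps, Python scripts to look and compute and a shell command to move; the robot and the scene stay as the last step left them, time stands still between calls to the robot, and variables do not carry over. Pictures are saved under pics/ and viewed, at most 10 in all, crops included, and the job is handed in when it is done.

```bash
ls; mkdir -p pics; python3 - <<'E'
from workcell import ctrl, optics, sensors
import cv2,numpy as np
for n in ["scene","side"]:
    s=optics.snapshot(n); cv2.imwrite(f"pics/{n}0.png",s["pixels"][:,:,::-1]); print(n,s["fx"],s["cx"],s["cy"],np.round(s["camera_from_world"],4).tolist())
o=sensors.observe(); print(o["time"],o["position"],o["eef_rot"])
E
```

```text
pics
shift.py
workcell.py
scene 550.0142862563556 322.7320244295215 237.18545795243529 [[0.4755, 0.8797, 0.0058, -0.3034], [0.7224, -0.3867, -0.5733, -0.3472], [-0.502, 0.2768, -0.8194, 1.966], [0.0, 0.0, 0.0, 1.0]]
side 456.7129790387608 324.0042955911589 244.41898691428057 [[-0.7268, -0.6868, -0.0014, 0.4309], [-0.5365, 0.569, -0.6232, 0.3918], [0.4288, -0.4522, -0.7821, 1.0769], [0.0, 0.0, 0.0, 1.0]]
0.1 [ 0.28414829 -0.58397137  0.23034722] [-8.51992694e-04  9.74463501e-01  2.24544178e-01 -2.65545510e-04]
```

View pics/scene0.png

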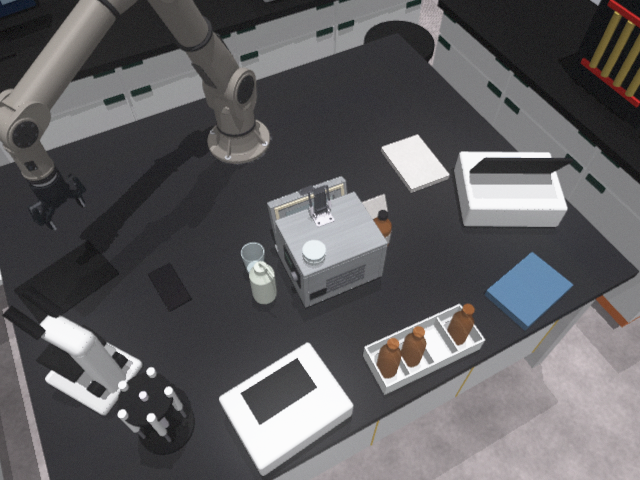

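View pics/side0.png

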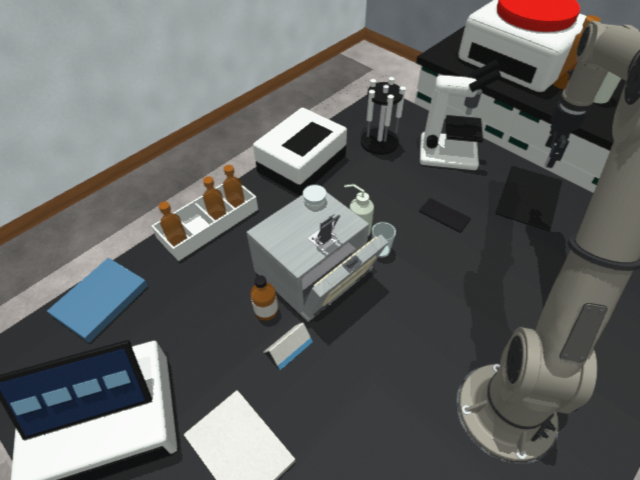

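Scene: incubator around (330,245), latch around (320,205), door leaning toward the robot. Side: cabinet top corners around (249,234), (369,235), (302,280). I'll enlarge both.

```bash
python3 - <<'E'
import cv2,numpy as np
a=cv2.imread("pics/scene0.png")[170:310,255:405]; b=cv2.imread("pics/side0.png")[170:320,240:400]
cv2.imwrite("pics/c1.png",cv2.resize(a,None,fx=4,fy=4,interpolation=cv2.INTER_CUBIC)); cv2.imwrite("pics/c2.png",cv2.resize(b,None,fx=4,fy=4,interpolation=cv2.INTER_CUBIC))
E
```

```text
(no output)
```

View pics/c1.png

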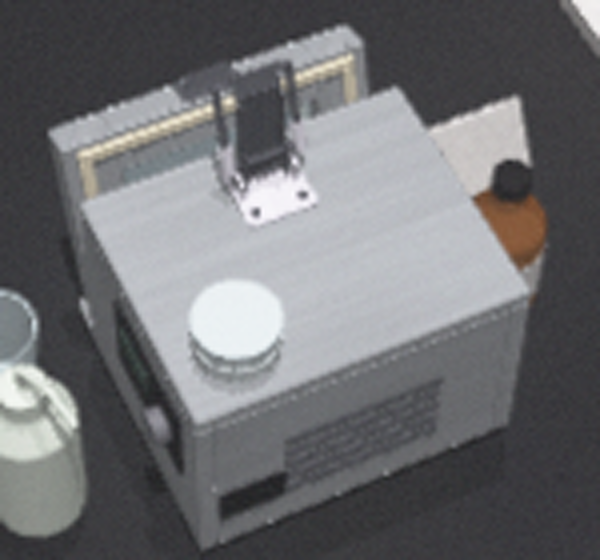

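View pics/c2.png

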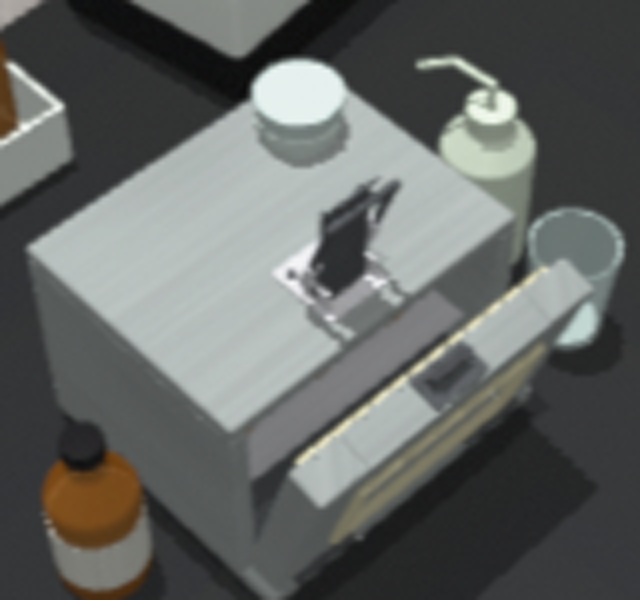

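Scene crop: top's corners at (82,205), (397,88), (528,292), (197,422), with the lever upright at about (262,110) and the keeper at (205,80). Side crop: top's corners at (30,248), (232,432), (513,215), and the door's top edge from (295,465)/(320,505) to (555,262)/(592,290).

```bash
cat > h.py <<'E'
from workcell import ctrl, optics, sensors
import cv2,numpy as np
C={"scene":(550.014,322.732,237.185,[[0.4755,0.8797,0.0058,-0.3034],[0.7224,-0.3867,-0.5733,-0.3472],[-0.502,0.2768,-0.8194,1.966]]),
"side":(456.713,324.004,244.419,[[-0.7268,-0.6868,-0.0014,0.4309],[-0.5365,0.569,-0.6232,0.3918],[0.4288,-0.4522,-0.7821,1.0769]])}
def ray(n,p):
    f,cx,cy,T=C[n];T=np.array(T);R=T[:,:3]
    return -R.T@T[:,3], R.T@np.array([(p[0]-cx)/f,(p[1]-cy)/f,1])
def onplane(n,p,nrm,d):
    o,v=ray(n,p); return o+v*(d-nrm@o)/(nrm@v)
def tri(p1,p2):
    A=np.zeros((3,3));b=np.zeros(3)
    for n,p in(("scene",p1),("side",p2)):
        o,v=ray(n,p);v/=np.linalg.norm(v);P=np.eye(3)-np.outer(v,v);A+=P;b+=P@o
    return np.linalg.solve(A,b)
def proj(n,X):
    f,cx,cy,T=C[n];T=np.array(T);c=T[:,:3]@X+T[:,3];return c[:2]/c[2]*f+[cx,cy]
c1=lambda u,v:((u+.5)/4+254.5,(v+.5)/4+169.5)
c2=lambda u,v:((u+.5)/4+239.5,(v+.5)/4+169.5)
E
python3 - <<'E'
from h import *
Z=np.array([0,0,1.])
M=np.array([[-.1,.125],[-.1,-.125],[.1,.125],[.1,-.125]])
S=[onplane("scene",c1(*p),Z,.19)[:2] for p in[(397,88),(82,205),(528,292),(197,422)]]
D=[onplane("side",c2(*p),Z,.19)[:2] for p in[(232,432),(513,215),(30,248)]]
print(np.round(S,4).tolist(),np.round(D,4).tolist())
def fit(M,W):
    mc,wc=M.mean(0),W.mean(0);a=(M-mc);b=(W-wc)
    y=np.arctan2((a[:,0]*b[:,1]-a[:,1]*b[:,0]).sum(),(a*b).sum());R=np.array([[np.cos(y),-np.sin(y)],[np.sin(y),np.cos(y)]])
    t=wc-R@mc;return y,t,np.round(W-(M@R.T+t),4).tolist()
print(fit(M,np.array(S)));print(fit(M[:3],np.array(D)))
y,t,r=fit(np.vstack([M,M[:3]]),np.array(S+D));print(y,t)
R=np.array([[np.cos(y),-np.sin(y),0],[np.sin(y),np.cos(y),0],[0,0,1]]);T=np.r_[t,0]
for nm,p,s in[("inL",(295,465),.12),("outL",(320,505),.12),("inR",(555,262),-.12),("outR",(592,290),-.12)]:
    n=R[:,1];X=R.T@(onplane("side",c2(*p),n,s+n@T)-T);print(nm,X,np.arctan2(-(X[0]+.13),X[2]-.034))
pin=np.array([-.063,0,.202])
for a in(1.55,1.75):
    X=pin+np.array([.09*np.cos(a),0,.09*np.sin(a)]);
    for n in C: 
        q=proj(n,R@X+T); print(a,n,(q-([254.5,169.5] if n=="scene" else [239.5,169.5]))*4)
for sl in(1.05,1.3):
    X=pin+np.array([0-.066*np.cos(sl),0,.016+.066*np.sin(sl)])
    for yy in(-.027,.027):
      for n in C:
        q=proj(n,R@(X+[0,yy,0])+T); print("bar",sl,yy,n,(q-([254.5,169.5] if n=="scene" else [239.5,169.5]))*4)
E
```

```text
[[0.5337, 0.1572], [0.5216, -0.0883], [0.7295, 0.1453], [0.7148, -0.0983]] [[0.5297, 0.1576], [0.5184, -0.0881], [0.726, 0.1463]]
(np.float64(-0.055357408394305876), array([0.62488826, 0.0290005 ]), [[0.0017, -0.0021], [0.0035, 0.002], [-0.0022, -0.003], [-0.003, 0.0031]])
(np.float64(-0.050372456633296585), array([0.6225669 , 0.02863193]), [[0.0008, -0.001], [0.002, 0.0031], [-0.0027, -0.0021]])
-0.052158058116488895 [0.62386024 0.0288187 ]
inL [-0.15227376  0.12        0.20733984] 0.12779730419481947
outL [-0.17295991  0.12        0.18824549] 0.27163251512740777
inR [-0.13942665 -0.12        0.17891745] 0.0649568686183596
outR [-0.17120763 -0.12        0.17861993] 0.2775813006074616
1.55 scene [263.9454883  88.4591909]
1.55 side [337.09172925 174.1355608 ]
1.75 scene [252.44436063  71.00994169]
1.75 side [358.22387042 192.14949876]
bar 1.05 -0.027 scene [205.48012496  81.49203378]
bar 1.05 -0.027 side [410.40927483 201.23260278]
bar 1.05 0.027 scene [278.0442829   55.44556674]
bar 1.05 0.027 side [344.71049862 249.3042736 ]
bar 1.3 -0.027 scene [214.71864474  91.25744442]
bar 1.3 -0.027 side [392.64740885 180.31548697]
bar 1.3 0.027 scene [287.83792686  64.89214581]
bar 1.3 0.027 side [326.67867592 227.84529227]
```

The manual's scale: shifts go in shares of 50 mm and turns go in shares of 2 pi rad. Converting my numbers, 0.126 rad is 0.0201.

```bash
echo '[{"rot": [0, 0, 0.0201]}, {"rot": [0, 0, 0.0201]}, {"rot": [0, 0, 0.0201]}, {"rot": [0, 0, 0.0202]}]' | python3 shift.py 0 20
echo '[{"xyz": [0.17, -0.92, 0]}, {"xyz": [0.17, -0.92, 0]}, {"xyz": [0.17, -0.92, 0]}, {"xyz": [0.17, -0.92, 0]}, {"xyz": [0.17, -0.92, 0]}]' | python3 shift.py
echo '[{"xyz": [0.17, -0.92, 0]}, {"xyz": [0.17, -0.92, 0]}, {"xyz": [0.17, -0.92, 0]}, {"xyz": [0.17, -0.92, 0]}, {"xyz": [0.17, -0.92, 0]}]' | python3 shift.py
cat >> h.py <<'E'
Y=-0.052;R=np.array([[np.cos(Y),-np.sin(Y),0],[np.sin(Y),np.cos(Y),0],[0,0,1]]);T=np.array([.624,.029,0])
def where():
    o=sensors.observe();print("t",round(o["time"],2),"inc",np.round(R.T@(o["position"]-T),4),"F",np.round(R.T@o["contact_force"],1),"quat",np.round(o["eef_rot"],3))
E
python3 -c "from h import *;where()"
```

```text
time: 0.5
position: [0.2842, -0.5841, 0.2307]
eef_rot: [-0.0, 1.0, -0.029, -0.0]
contact_force: [-0.1, 0.1, -0.3]
finger_gap: 0.0277
grasp_force: 0.0
time: 1.0
position: [0.3388, -0.3549, 0.2309]
eef_rot: [-0.0, 1.0, -0.026, -0.0]
contact_force: [1.1, -0.1, 0.1]
finger_gap: 0.0002
grasp_force: 0.0
time: 1.5
position: [0.393, -0.1277, 0.2312]
eef_rot: [0.0, 1.0, -0.026, 0.0]
contact_force: [0.6, -0.8, 0.3]
finger_gap: -0.0003
grasp_force: 0.0
t 1.5 inc [-0.2225 -0.1685  0.2312] F [ 0.6 -0.8  0.3] quat [ 0.     1.    -0.026  0.   ]
```

To row units: -0.0295 m is -0.59, 0.022 m is 0.44.

```bash
echo '[{"xyz": [0.12, -0.59, 0.44]}, {"xyz": [0.12, -0.59, 0.44]}, {"xyz": [0.12, -0.59, 0.44]}]' | python3 shift.py >/dev/null
python3 -c "from h import *;where()"
echo '[{"xyz": [0.16, 0, 0]}, {"xyz": [0.16, 0, 0]}, {"xyz": [0.16, 0, 0]}, {"xyz": [0.16, 0, 0]}, {"xyz": [0.16, 0, 0]}]' | python3 shift.py >/dev/null
python3 -c "from h import *;where()"
echo '[{"xyz": [0.1, 0, 0]}, {"xyz": [0.1, 0, 0]}, {"xyz": [0.08, 0, 0]}, {}]' | python3 shift.py >/dev/null
python3 -c "from h import *;where()"
```

```text
t 1.8 inc [-0.2043 -0.0806  0.1646] F [-0.3  0.1 -0.2] quat [ 0.     1.    -0.026  0.   ]
t 2.3 inc [-0.1638 -0.0831  0.1657] F [-4.5 -0.9  2. ] quat [ 0.     1.    -0.027 -0.   ]
t 2.7 inc [-0.149  -0.082   0.1653] F [-0.   0.3  0.3] quat [-0.     1.    -0.026  0.001]
```

To row units: 0.003 m is 0.06.

```bash
for i in 1 2 3; do echo '[{"xyz": [0.06, 0, 0]}, {"xyz": [0.06, 0, 0]}, {}]' | python3 shift.py >/dev/null
python3 -c "from h import *;where()"; done
```

```text
t 3.0 inc [-0.1436 -0.0818  0.1653] F [-1.  -0.7 -0.4] quat [ 0.     1.    -0.026  0.   ]
t 3.3 inc [-0.1432 -0.0818  0.1645] F [-14.3  -1.2   8.8] quat [ 0.     1.    -0.026 -0.006]
t 3.6 inc [-0.1433 -0.0819  0.1635] F [-25.4   0.2  18. ] quat [ 0.     1.    -0.026 -0.013]
```

To row units: -0.045 m is -0.9, -0.03 m is -0.6.

```bash
echo '[{"xyz": [-0.24, 0, 0]}, {"xyz": [-0.6, 0, 0]}, {"xyz": [0, 0, -0.9]}, {"xyz": [0, 0, -0.9]}, {"xyz": [0, 0, -0.9]}]' | python3 shift.py >/dev/null
echo '[{"xyz": [0, 0, -0.8]}, {"xyz": [0.9, 0, 0]}, {"xyz": [0.9, 0, 0]}, {"xyz": [0.8, 0, 0]}, {}]' | python3 shift.py >/dev/null
python3 - <<'E'
from h import *
where()
a=optics.snapshot("scene")["pixels"][170:280,265:385,::-1];b=optics.snapshot("side")["pixels"][195:305,275:395,::-1]
cv2.imwrite("pics/d.png",cv2.resize(np.hstack([a,b]),(792,363),interpolation=cv2.INTER_CUBIC))
E
```

```text
t 4.6 inc [-0.0397 -0.0814  0.3386] F [-1.8 -0.5 -1. ] quat [-0.001  1.    -0.026  0.001]
```

View pics/d.png

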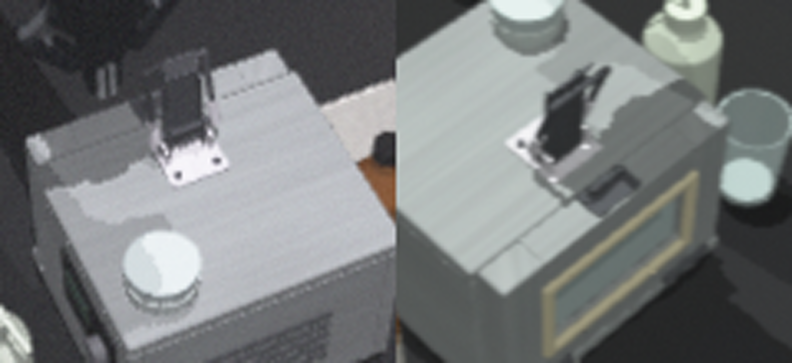

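Door is shut flush (front face at side-crop (620,260)). Latch upright, keeper clear at (610,190). Next the finger goes in behind the right bail leg.

To row units: -0.0455 m is -0.91, 0.044 m is 0.88.

```bash
echo '[{"xyz": [0, -0.91, 0]}, {"xyz": [0, 0, 0.88]}, {"xyz": [0, 0, 0.88]}, {}]' | python3 shift.py >/dev/null
python3 -c "from h import *;where()"
for i in 1 2; do echo '[{"xyz": [-0.12, 0, 0]}, {"xyz": [-0.12, 0, 0]}, {"xyz": [-0.12, 0, 0]}]' | python3 shift.py >/dev/null
python3 -c "from h import *;where()"; done
```

```text
t 5.1 inc [-0.0493 -0.0369  0.247 ] F [-0.7  0.1 -0.4] quat [ 0.001  1.    -0.026 -0.006]
t 5.4 inc [-0.0614 -0.0363  0.2551] F [ 0.9 -0.2 -0.3] quat [ 0.     1.    -0.026  0.002]
t 5.7 inc [-0.0806 -0.0364  0.2528] F [ 0.2  0.5 -0.4] quat [ 0.     1.    -0.026  0.   ]
```

To row units: -0.007 m is -0.14, -0.004 m is -0.08.

```bash
echo '[{"xyz": [-0.14, 0, 0]}, {"xyz": [-0.14, 0, 0]}, {"xyz": [-0.08, 0, 0]}, {}, {}]' | python3 shift.py >/dev/null
python3 - <<'E'
from h import *
where()
a=optics.snapshot("scene")["pixels"][150:260,265:385,::-1];b=optics.snapshot("side")["pixels"][195:305,275:395,::-1]
cv2.imwrite("pics/e.png",cv2.resize(np.hstack([a,b]),(792,363),interpolation=cv2.INTER_CUBIC))
E
```

```text
t 6.2 inc [-0.0981 -0.0364  0.2524] F [ 0.4 -0.1  0.1] quat [ 0.     1.    -0.026  0.   ]
```

View pics/e.png

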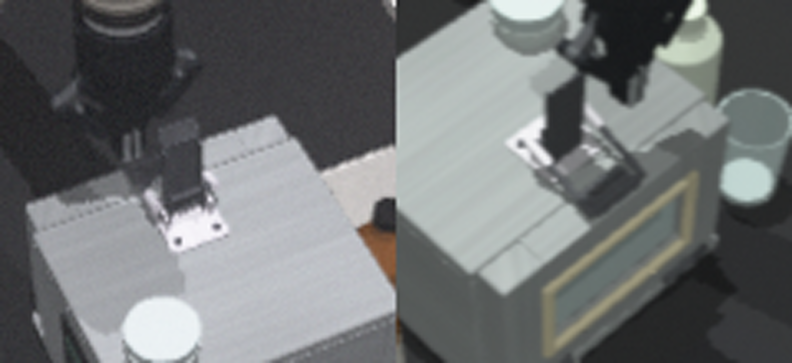

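Bail has dropped onto the keeper: bar at about (575,205)–(640,170) of the right half. I'll check it against the seat's projection as the finger moves in front of the lever.

To row units: -0.0364 m is -0.728, -0.018 m is -0.36.

```bash
echo '[{"xyz": [-0.4, 0, -0.36]}, {"xyz": [0, -0.728, 0]}, {}]' | python3 shift.py >/dev/null
python3 - <<'E'
from h import *
where()
im=optics.snapshot("side")["pixels"][:,:,::-1][215:275,305:375]
for x,z in((-.118,.196),(-.125,.197),(-.11,.208)):
    print(x,z,[np.round((proj("side",R@np.array([x,y,z])+T)-[304.5,214.5])*8).tolist() for y in(-.03,.03)])
cv2.imwrite("pics/f.png",cv2.resize(im,None,fx=8,fy=8,interpolation=cv2.INTER_CUBIC))
E
```

```text
t 6.6 inc [-0.1182  0.0053  0.2712] F [-0.   0.  -0.9] quat [-0.002  1.    -0.023  0.001]
-0.118 0.196 [[350.0, 245.0], [212.0, 352.0]]
-0.125 0.197 [[366.0, 256.0], [228.0, 363.0]]
-0.11 0.208 [[333.0, 207.0], [194.0, 313.0]]
```

View pics/f.png

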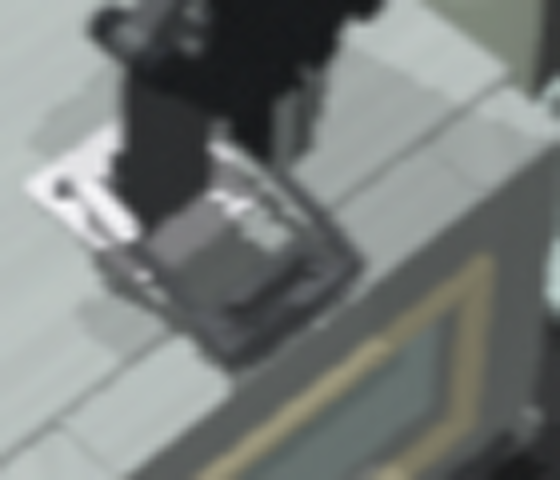

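Bar ends at (360,262) and (230,365) match the predicted hooked position in front of the lip. Now I push the lever back.

To row units: 0.013 m is 0.26, 0.012 m is 0.24.

```bash
W='from h import *;where()'
echo '[{"xyz": [0.26, 0, 0]}, {"xyz": [0.26, 0, 0]}, {"xyz": [0.24, 0, 0]}, {"xyz": [0.24, 0, 0]}, {"xyz": [0.24, 0, 0]}]' | python3 shift.py >/dev/null; python3 -c "$W"
echo '[{"xyz": [0.2, 0, 0.08]}, {"xyz": [0.2, 0, 0.1]}, {"xyz": [0.16, 0, 0.14]}, {"xyz": [0.16, 0, 0.14]}]' | python3 shift.py >/dev/null; python3 -c "$W"
```

```text
t 7.15 inc [-0.0551 -0.0005  0.2697] F [-0.8 -0.8 -0.7] quat [ 0.     1.    -0.027 -0.001]
t 7.55 inc [-1.980e-02  1.000e-04  2.468e-01] F [-1.3  0.2  1.6] quat [ 0.     1.    -0.026 -0.   ]
```

To row units: 0.006 m is 0.12, 0.005 m is 0.1.

```bash
W='from h import *;where()'
echo '[{"xyz": [0.08, 0, 0.12]}, {"xyz": [0.08, 0, 0.12]}, {"xyz": [0.05, 0, 0.1]}, {"xyz": [0.04, 0, 0.1]}]' | python3 shift.py >/dev/null; python3 -c "$W"
echo '[{"xyz": [0.04, 0, 0.12]}, {"xyz": [0.02, 0, 0.12]}, {"xyz": [0.02, 0, 0.08]}, {}]' | python3 shift.py >/dev/null; python3 -c "$W"
```

```text
t 7.95 inc [-0.0075  0.      0.2248] F [ 0.4 -0.3  0.7] quat [ 0.     1.    -0.026  0.   ]
t 8.35 inc [-3.700e-03  1.000e-04  2.093e-01] F [-0.3  0.5 -0.7] quat [ 0.     1.    -0.026 -0.   ]
```

Now a light press to be sure it sits on its stop, then I retreat up and look.

To row units: -0.01 m is -0.2, 0.002 m is 0.04.

```bash
W='from h import *;where()'
echo '[{"xyz": [-0.2, 0, 0.04]}, {"xyz": [0, 0, 0.04]}, {}]' | python3 shift.py >/dev/null; python3 -c "$W"
echo '[{"xyz": [0, 0, -0.6]}, {"xyz": [0, 0, -1]}, {"xyz": [0, 0, -1]}, {"xyz": [-0.8, 0, -0.4]}, {"xyz": [-1, 0, 0]}]' | python3 shift.py >/dev/null
echo '[{"xyz": [-1, 0.6, 0]}, {"xyz": [-0.8, 0.6, 0]}, {"xyz": [-0.4, 0.8, 0]}, {"xyz": [0, 1, 0]}, {"xyz": [0, 1, 0]}]' | python3 shift.py >/dev/null
echo '[{"xyz": [0, 0.8, 0]}, {"xyz": [0, 0.8, 0]}, {}, {}]' | python3 shift.py >/dev/null
python3 - <<'E'
from h import *
where()
a=optics.snapshot("scene")["pixels"][160:310,235:405,::-1];b=optics.snapshot("side")["pixels"][180:330,235:405,::-1]
cv2.imwrite("pics/g.png",cv2.resize(np.hstack([a,b]),(800,353),interpolation=cv2.INTER_CUBIC))
cv2.imwrite("pics/g2.png",cv2.resize(b[30:100,60:150],None,fx=8,fy=8,interpolation=cv2.INTER_CUBIC))
E
```

```text
t 8.65 inc [-1.140e-02  2.000e-04  2.089e-01] F [-0.  -0.7 13. ] quat [-0.     1.    -0.026  0.004]
t 10.05 inc [-0.2072 -0.2759  0.3548] F [-0.3  0.5 -0.1] quat [-0.     1.    -0.027 -0.   ]
```

View pics/g.png

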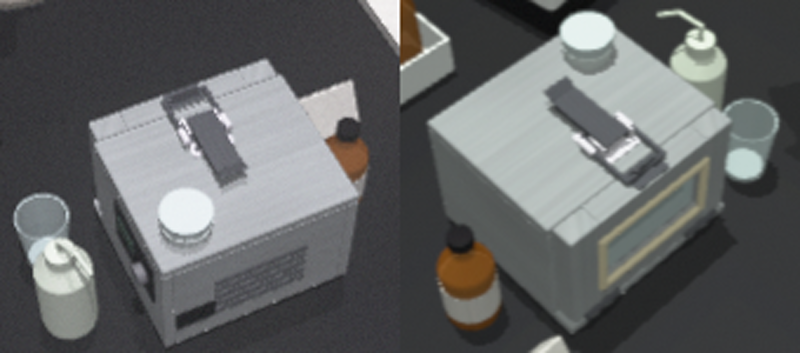

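View pics/g2.png

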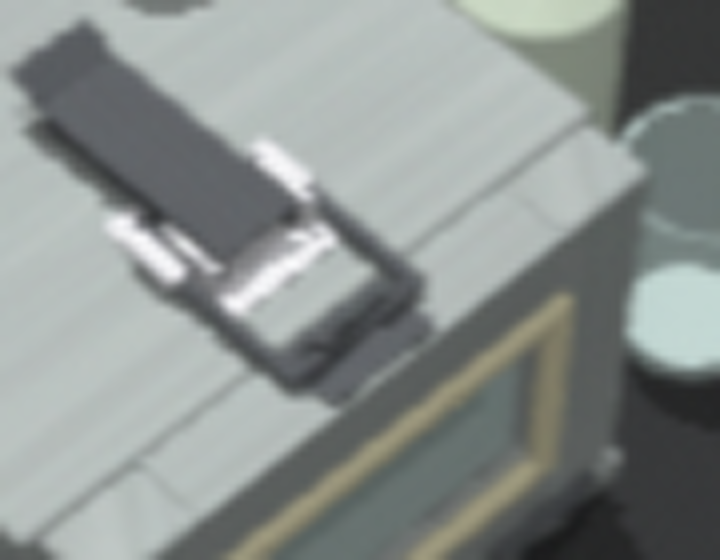

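```bash
python3 - <<'E'
from h import *
P=lambda x,y,z:np.round((proj("side",R@np.array([x,y,z])+T)-[294.5,209.5])*8).tolist()
for nm,x,z in(("bar seat",-.115,.196),("bar z+6",-.113,.202),("bar behind",-.104,.196),("lip top",-.115,.205),("door front top",-.13,.19)):
    print(nm,[P(x,y,z) for y in(-.03,-.017,.017,.03)])
print("lever tip",P(.022,-.017,.209),P(.022,.017,.209),"pin",P(-.063,-.017,.209),P(-.063,.017,.209))
s=optics.snapshot("side")["pixels"][:,:,::-1][238:262,325:352]
t=optics.snapshot("scene")["pixels"][:,:,::-1][192:212,300:330]
cv2.imwrite("pics/k.png",np.hstack([cv2.resize(s,(400,360),interpolation=cv2.INTER_CUBIC),cv2.resize(t,(400,360),interpolation=cv2.INTER_CUBIC)]))
f=lambda x,y,z:(np.round((proj("side",R@np.array([x,y,z])+T)-[324.5,237.5])*[400/27,15]).tolist(),np.round((proj("scene",R@np.array([x,y,z])+T)-[299.5,191.5])*[400/30,18]+[400,0]).tolist())
for nm,x,z in(("bar seat",-.115,.196),("lip top",-.115,.205),("plate front",-.128,.193)):print(nm,f(x,-.017,z),f(x,.017,z),f(x,-.03,z),f(x,.03,z))
E
```

```text
bar seat [[423.0, 280.0], [394.0, 303.0], [315.0, 363.0], [285.0, 386.0]]
bar z+6 [[419.0, 264.0], [390.0, 287.0], [311.0, 347.0], [280.0, 371.0]]
bar behind [[398.0, 260.0], [368.0, 283.0], [290.0, 342.0], [260.0, 366.0]]
lip top [[424.0, 262.0], [394.0, 285.0], [316.0, 345.0], [285.0, 369.0]]
door front top [[457.0, 319.0], [427.0, 342.0], [349.0, 403.0], [319.0, 427.0]]
lever tip [95.0, 38.0] [17.0, 92.0] pin [277.0, 183.0] [198.0, 241.0]
bar seat ([284.0, 147.0], [499.0, 190.0]) ([139.0, 260.0], [644.0, 118.0]) ([339.0, 105.0], [443.0, 217.0]) ([83.0, 304.0], [699.0, 91.0])
lip top ([286.0, 114.0], [498.0, 154.0]) ([140.0, 227.0], [644.0, 82.0]) ([341.0, 71.0], [442.0, 182.0]) ([83.0, 271.0], [699.0, 55.0])
plate front ([339.0, 203.0], [474.0, 143.0]) ([194.0, 318.0], [618.0, 73.0]) ([393.0, 161.0], [418.0, 171.0]) ([138.0, 362.0], [673.0, 46.0])
```

View pics/k.png

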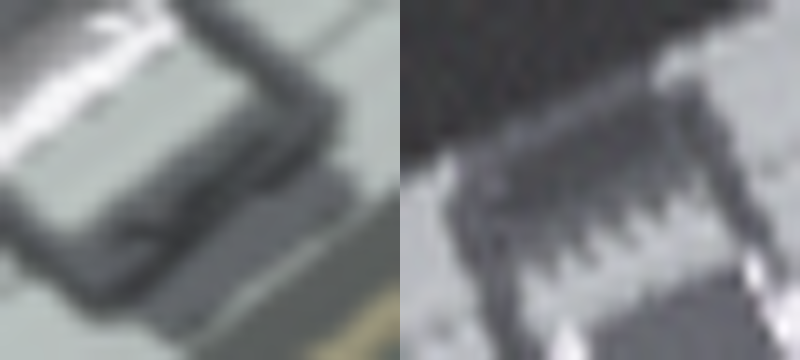

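Bar ends at (330,105) and (90,300) match the seat's projection, with the lip behind them. The lever tip and pin match the flat position. Bystanders stand as before.

```bash
python3 -c "
from workcell import ctrl, optics, sensors
print(ctrl.finish_job())"
```

```text
the job is handed in; nothing more can be done
None
```

The incubator door is shut, the bail is hooked over the keeper, the lever lies flat with the latch clamped, and the job was handed in at about 10 s; the bystanders in the last picture stood as before, but the phone, booklets and most of the card were outside it.

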